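# Two-way strain check of a glass ball on the strain viewer

### The job

Check the glass ball for strain: take the shallow dish by its handle, ball and all, carry it level to the strain viewer and hold it still for about two seconds centred a few centimetres above the lit round field, its handle at right angles to the viewer's front edge. Then, staying over the field, turn the dish through a quarter turn, to either side, until the handle is parallel to that front edge, and finish there still holding the dish up, level and at rest. The ball must stay in the middle of the dish throughout, untouched; do not knock the viewer, and leave the other glassware and the analyser where they are.

Things in the scene. Friction and masses are not known exactly. Their poses are not given: they have to be found in the camera images.
- dish: Viewing dish, loose, about 210 g: a round shallow clear-glass dish 114 mm across in a steel rim band, with one straight black handle along its own -x. Origin under the dish's middle, on the underside of its foot ring (80 mm across); z up. Rim top 24 mm above the origin. At the start it stands on the bench, the handle pointing towards the robot's side, within 30 degrees of straight.
- dish_centre (a point): Lowest point of the dish's hollow, in its middle, 9 mm above the underside; axes as the dish. The hollow is spherical, of 130 mm radius, about 11 mm deep; a ball set rocking in it swings to and fro about once in 0.8 s and soon settles.
- dish_grip (a point): Point inside the black handle bar at half its height: 105 mm from the dish's middle (dish x = -105 mm), 38 mm above the underside; axes as the dish. The bar is 16 mm wide (y), 18 mm tall (29 to 47 mm above the underside), 90 mm long (x from -78 to -168 mm), flat-sided; here it can be gripped across its width from above.
- ball: Loose solid amber glass ball, 40 mm across, about 84 g, that lies in the hollow of the dish, at the start within some 6 mm of the middle. Its origin is a point on its skin and turns with it: use ball_center.
- ball_center (a point): Centre of the glass ball, 20 mm above the dish's hollow.
- viewer: Light base of the strain viewer, fixed: grey metal box 240 mm deep (x from -135 to 105 mm), 210 mm wide (y), 48 mm high. Origin on the bench under the middle of its lit field; x runs from front edge to back, y along the front edge. The front edge is the one next to the rocker switch and small knob on its top; it faces the robot within 20 degrees. Stands left or right of the dish.
- viewer_field (a point): Middle of the lit white round field (150 mm across, in a black bezel 172 mm across) on the top of the viewer, 48 mm above the bench; axes as the viewer.
- flask: Bystander, loose: round-bottom flask standing in a cork ring (84 mm across), 138 mm tall, beyond the work. Origin at its foot.
- beaker: Bystander, loose: plain glass beaker 72 mm across, 80 mm tall, to the right of the work and nearer the robot. Origin at its foot.
- analyser: Bystander, loose: hand analyser, a dark round filter in a black frame 100 mm across and 9 mm thick with a flat handle, lying on the bench beyond the work. Origin under the middle of the filter.

How it is judged:
By the outcome, as a careful person would: the job done as asked, in the order asked, and still so for the second after the job is handed in, while the arm keeps its last pose, push and grip.
It also fails if it takes over 54 s, if anything falls off the work surface, if the arm or the gripper's body presses on something with over 40 N, if the wrist force passes 120 N, or if a joint passes its speed limit or range.

### The arm

A 6-joint arm with a two-finger parallel gripper is mounted at the origin on the work surface. World frame = base frame: x ahead of the robot, y to its left, z up, the work surface at z = 0. Lengths are in m, angles in rad, forces in N, time in s.
With the tool pointing down it reaches from about 0.35 to 0.775 m from the base axis. Payload 7.3 kg.
Tool frame: the origin (TCP) lies on the mounting face of the last link; the fingertips stand 178 mm ahead of it and the grasp point (between the pads) lies 159 mm ahead of it (robot.hold_point_z is the distance from the TCP to the grasp point, in m); z points along the fingers, x is the direction in which the jaws open and shut, and the axes are right-handed (so a half turn about z gives the same grasp; the last joint's range is limited). The gripper opens to 92 mm and grips with 3 to 60 N. Pads are 19 mm wide; open, the fingers measure 130 mm over their backs; the gripper's body (75 mm by 190 mm) begins 47 mm behind the grasp point.
Start: joints at [1.035, 0.342, 1.524, -0, 1.275, -0.146], TCP at [0.199, 0.486, 0.405] pointing down, gripper open.
Joint ranges: [-2.53, 2.53], [-0.77, 2.02], [0.04, 2.7], [-1, 4.14], [0.28, 2.66], [-3.11, 3.11]. Speed limits (rad/s): [2.57, 2.57, 3.14, 3.14, 3.14, 3.14].

### API

Orientations are given as a rotation vector (axis times angle).
In Python, from workcell import robot gives the robot as it stands.
- The arm moves only by the tool send_rows, never from a script. Its argument "increments" is a list of rows, each an object with "delta_pos": the shift along the world's x, y, z in cm, a list of three; "twist": the turn, a rotation vector about the world's x, y, z in degrees, a list of three; "claw": the opening, from 0 (shut) to 1 (fully open). In form: [{"delta_pos": [dx, dy, dz], "twist": [wx, wy, wz], "claw": claw}, ...]. A call has 1 to 5 rows; each row is the pose to reach, as a shift and turn from the pose measured when the call began; what a row does not reach only later rows make up. A row lasts 1/12 s, in which the tool goes at most 41.7 mm and 7.16 degrees, less where a joint would pass 70% of its speed; a pose out of reach is approached as far as the arm can. A call with a gripper value outside its range is refused whole. The fingers move at their own pace and stop on an object; "newtons" is the grip in N (left out, the last holds). Time passes only in rows, so rows that repeat a pose let the fingers close. It gives the time, the measured TCP pose, the force and the opening at its end, in the units of the state.
- robot.read_state(): the state, without advancing time (a new reading comes with each control period).
- robot.camera(name): name is "scene" or "top" or "wrist"; returns a dict with "image" (400x640x3 uint8, blue, green, red), "range_z" (400x640 float32, m along the optical axis (not along the pixel's ray), 0 where there is no reading), "fx", "fy", "cx", "cy" (pixels), "R" (3x3) and "t" (3): a world point X has camera coordinates R X + t; the wrist camera has in their place "mount" (4x4, takes a point from camera to tool coordinates, whose origin is the TCP and whose axes are the tool frame's). Camera axes: x right, y down, z forward; pixel columns grow to the right and rows downward; lengths in m; the calibration is good to about 2 mm. The wrist camera is an equidistant fisheye: a pixel r from the principal point sees the ray r / f radians off the axis. A picture is of the moment at which its call begins: read the wrist's pose just before it.
- robot.close_job(): hands the job in, once; it reports no verdict.
The state is a dict: "time": time; "joints": joint angles; "qd": joint speeds; "tau": joint torques, N m; "eef_pos": TCP position; "ee_rot": TCP orientation; "wrist_force": force on the tool from outside, world axes, zero at the start; "ft_torque": the same for the moment, N m; "gripper_width": opening from 0.0 (shut) to 1.0 (fully open).
Only numpy, scipy, OpenCV 4.12 (cv2) and the standard library are available. Lean on these libraries where they do the work, as an engineer would, in place of code of your own. Each camera call takes 0.05 s, during which the arm holds its last target. There are 200 camera calls.

## Working session

There is one attempt and no reset: what is moved stays moved. The work goes in short steps, Python scripts to look and compute and a tool call to move; the robot and the scene stay as the last step left them, time stands still between calls to the robot, and variables do not carry over. Pictures are saved under pics/ and viewed, about 8 in all and at most 12, crops included, and the job is handed in when it is done.

Besides the shell and the picture viewer there is one more tool, called after "Emit:" as name(argument=value, ...), one argument or row to a line, values as JSON. send_rows: Moves the arm, as the interface text tells. Its arguments: {"type":"object","properties":{"increments":{"type":"array"},"newtons":{"type":"number"}},"required":["increments"]}

```bash
mkdir -p pics; cat > h.py <<'E'
import numpy as np, cv2
from workcell import robot
def ray(c,u,v,z):
    R=np.array(c["R"]);t=np.array(c["t"]);o=-R.T@t
    d=R.T@np.array([(u-c["cx"])/c["fx"],(v-c["cy"])/c["fy"],1.])
    return o+d*(z-o[2])/d[2]
def cloud(c):
    Z=c["range_z"];v,u=np.indices(Z.shape)
    P=np.stack([(u-c["cx"])/c["fx"]*Z,(v-c["cy"])/c["fy"]*Z,Z],-1)
    return (P-np.array(c["t"]))@np.array(c["R"])
E
python3 - <<'E'
from h import *
import pickle
s=robot.read_state();print(s)
cs={n:robot.camera(n) for n in("top","scene")}
pickle.dump(cs,open("c.pkl","wb"))
for n,c in cs.items():
    cv2.imwrite(f"pics/{n}0.png",c["image"]);print(n,c["fx"],c["cx"],c["cy"],-np.array(c["R"]).T@c["t"])
E
```

```text
{'time': 0.0, 'joints': array([ 1.03500799e+00,  3.42726443e-01,  1.52497279e+00,  2.44165043e-05,
        1.27541116e+00, -1.45992559e-01]), 'qd': array([-0.00029277,  0.0001551 , -0.00062098,  0.00107394,  0.00013895,
        0.00045231]), 'tau': array([ 1.31498462e-03, -4.31244099e+01, -2.44220674e+01,  7.19234138e-02,
        5.59836463e-02, -1.52170383e-04]), 'eef_pos': array([0.19940901, 0.4855223 , 0.40405827]), 'ee_rot': array([ 2.60908339e+00,  1.74880409e+00, -2.16772035e-03]), 'wrist_force': array([-0.25018909, -0.45187014,  0.45157016]), 'ft_torque': array([-0.03685276, -0.00368973, -0.00807555]), 'gripper_width': 1.0023059521314948}
top 382.2407205957719 318.00494126725437 196.15569117266014 [ 0.3689586  -0.13042379  0.93356235]
scene 402.19642003125216 315.52222136214857 198.5841168021195 [0.99426576 0.49040126 0.63350322]
```

View pics/top0.png

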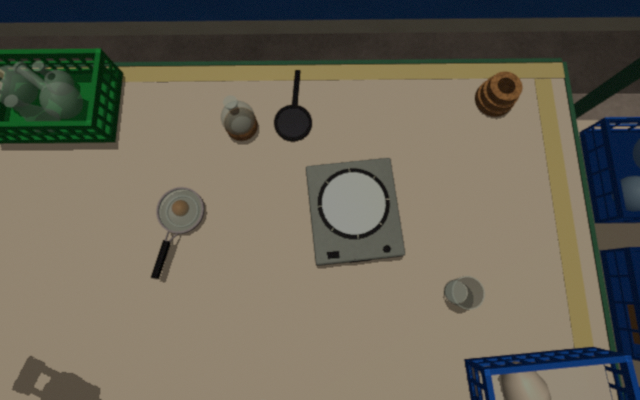

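View pics/scene0.png

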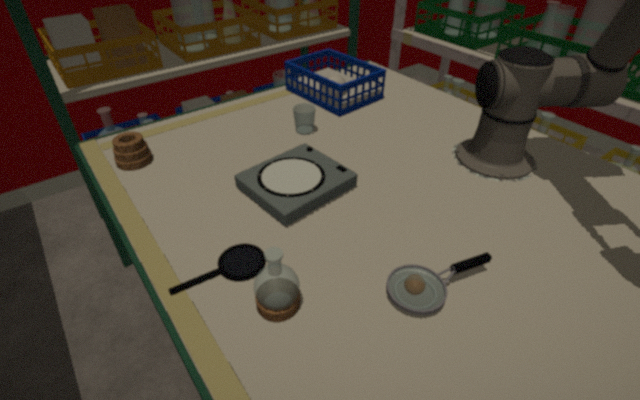

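The top view shows the dish centred near (180,211) with its handle running to (158,278). The viewer's field is at (354,204), its switch and knob edge is at the bottom (robot side), and the flask is at (240,122). The scene view agrees.

```bash
cat > m.py <<'E'
from h import *
import pickle
cs=pickle.load(open("c.pkl","rb"))
def largest(m):
    n,l,st,ce=cv2.connectedComponentsWithStats(m.astype(np.uint8));k=1+np.argmax(st[1:,4]);return l==k
def roi(m,u0,u1,v0,v1):
    r=np.zeros_like(m);r[v0:v1,u0:u1]=m[v0:v1,u0:u1];return r
c=cs["top"];g=c["image"].max(2);P=cloud(c)
def pts(m,z): 
    v,u=np.nonzero(m);return np.array([ray(c,a,b,z) for a,b in zip(u,v)])
# handle
m=largest(roi(g<45,140,185,236,290))
p=pts(m,.045)[:,:2];ce,sz,_=cv2.minAreaRect(p.astype(np.float32));d=np.linalg.svd(p-p.mean(0))[2][0];d*=np.sign(d[0])
print("handle mid",ce,"size",sz,"yaw",np.degrees(np.arctan2(d[1],d[0])),"npx",m.sum(),"depth z",np.percentile(P[m][:,2],[10,50,90]))
yh=np.array(ce); print("centre from handle",yh+d*.123,"grip",yh+d*.018)
# ball
hsv=cv2.cvtColor(c["image"],cv2.COLOR_BGR2HSV)
i=c["image"].astype(int);print("ball bgr",i[209,180],"rim",i[190,180],"bench",i[300,200])
m=largest(roi((i[...,2]-i[...,0]>55),160,202,190,232));v,u=np.nonzero(m);print("ball px",u.mean(),v.mean(),m.sum(),ray(c,u.mean(),v.mean(),.029),np.median(P[m],0))
# rim from depth
m=roi((P[...,2]>.013)&(P[...,2]<.035),150,212,182,240);q=P[m][:,:2];print("rim n",len(q),cv2.minEnclosingCircle(q.astype(np.float32)))
# viewer
m=largest(roi(g>150,310,398,160,245));h=cv2.convexHull(np.argwhere(m)[:,::-1].astype(np.float32))
e=cv2.fitEllipse(h);print("field",e,ray(c,*e[0],.048),"diam",np.mean(e[1])/c["fx"]*(.9336-.048))
m=(P[...,2]>.035)&(P[...,2]<.06);m=largest(roi(m,295,415,145,275));q=pts(m,.048)[:,:2].astype(np.float32);print("viewer rect",cv2.minAreaRect(q),np.median(P[m][:,2]))
b=cv2.boxPoints(cv2.minAreaRect(q));print(b)
for n,(u,v) in dict(flask=(240,128),anal=(293,122),beaker=(458,296)).items():print(n,ray(c,u,v,.02))
# scene cross-check
s=cs["scene"];m=largest(roi(s["image"].max(2)>150,250,335,150,200));h=cv2.convexHull(np.argwhere(m)[:,::-1].astype(np.float32));print("field scene",ray(s,*cv2.fitEllipse(h)[0],.048))
m=largest(roi(s["image"].max(2)<45,448,500,245,280));v,u=np.nonzero(m);print("handle scene",ray(s,u.mean(),v.mean(),.038))
E
python3 m.py
```

```text
handle mid (0.4251432716846466, 0.23025140166282654) size (0.017242342233657837, 0.08420810848474503) yaw -14.753694831990138 npx 281 depth z [0.04224288 0.04605326 0.04875672]
centre from handle [0.5440879  0.19892769] grip [0.4425498  0.22566744]
ball bgr [ 58  86 108] rim [106 119 121] bench [113 133 146]Traceback (most recent call last):
  File "m.py", line 19, in <module>
    m=largest(roi((i[...,2]-i[...,0]>55),160,202,190,232));v,u=np.nonzero(m);print("ball px",u.mean(),v.mean(),m.sum(),ray(c,u.mean(),v.mean(),.029),np.median(P[m],0))
  File "m.py", line 5, in largest
    n,l,st,ce=cv2.connectedComponentsWithStats(m.astype(np.uint8));k=1+np.argmax(st[1:,4]);return l==k
                                                                       ~~~~~~~~~^^^^^^^^^^
    return _wrapfunc(a, 'argmax', axis=axis, out=out, **kwds)
    return bound(*args, **kwds)
ValueError: attempt to get argmax of an empty sequence
```

```bash
sed -i 's/>55),160/>38),160/; s/g>150,310/g>150,310/' m.py; sed -i 's/^# viewer/print("field px",i[204,354],"top px",i[180,322])/' m.py; python3 m.py
```

```text
handle mid (0.4251432716846466, 0.23025140166282654) size (0.017242342233657837, 0.08420810848474503) yaw -14.753694831990138 npx 281 depth z [0.04224288 0.04605326 0.04875672]
centre from handle [0.5440879  0.19892769] grip [0.4425498  0.22566744]
ball bgr [ 58  86 108] rim [106 119 121] bench [113 133 146]
ball px 178.6978417266187 206.89208633093526 139 [0.55060015 0.20364393 0.029     ] [0.54692229 0.19720221 0.04463714]
rim n 1284 ((0.5371478796005249, 0.2052759826183319), 0.06485574692487717)
field px [141 147 146] top px [88 98 98]Traceback (most recent call last):
  File "m.py", line 23, in <module>
    m=largest(roi(g>150,310,398,160,245));h=cv2.convexHull(np.argwhere(m)[:,::-1].astype(np.float32))
  File "m.py", line 5, in largest
    n,l,st,ce=cv2.connectedComponentsWithStats(m.astype(np.uint8));k=1+np.argmax(st[1:,4]);return l==k
                                                                       ~~~~~~~~~^^^^^^^^^^
    return _wrapfunc(a, 'argmax', axis=axis, out=out, **kwds)
    return bound(*args, **kwds)
ValueError: attempt to get argmax of an empty sequence
```

```bash
sed -i 's/g>150,310/g>125,310/; s/max(2)>150,250/max(2)>125,250/' m.py; python3 m.py | tail -n +6
```

```text
field px [141 147 146] top px [88 98 98]
field ((353.28125, 202.93023681640625), (60.54153060913086, 62.38234329223633), 116.09854888916016) [ 0.55224615 -0.21573007  0.048     ] diam 0.1423989868967599
viewer rect ((0.5355667471885681, -0.2176593840122223), (0.23981036245822906, 0.20819145441055298), 5.606462001800537) 0.04685841916127227
[[ 0.40606552 -0.12577577]
 [ 0.42640477 -0.33297133]
 [ 0.665068   -0.309543  ]
 [ 0.6447287  -0.10234743]]
flask [0.75626823 0.06491839 0.02      ]
anal [ 0.77136038 -0.07034399  0.02      ]
beaker [ 0.33578837 -0.45403893  0.02      ]
field scene [ 0.55806812 -0.21382734  0.048     ]
handle scene [0.4277577  0.23379937 0.038     ]
```

Viewer: field at about (0.5525, -0.2155), yaw 5.6°; box size matches. Dish: yaw about -14.75°, handle width and length plausible, grip about (0.445, 0.225). Now moving above the handle.

Emit:
send_rows(
  increments=[
    {"delta_pos": [3, -3, -1.5], "twist": [0, 0, 2], "claw": 1},
    {"delta_pos": [6, -6, -3], "twist": [0, 0, 4], "claw": 1},
    {"delta_pos": [9, -9, -5], "twist": [0, 0, 5], "claw": 1},
    {"delta_pos": [12, -12, -7], "twist": [0, 0, 6], "claw": 1},
    {"delta_pos": [14.8, -15, -9], "twist": [0, 0, 7.5], "claw": 1},
  ],
)

```text
time: 0.52
eef_pos: [0.335, 0.3481, 0.3226]
ee_rot: [2.488, 1.917, -0.001]
wrist_force: [0.2, 0.3, -0.3]
gripper_width: 0.998
```

Emit:
send_rows(
  increments=[
    {"delta_pos": [3, -3.3, -0.7], "twist": [0, 0, 0], "claw": 1},
    {"delta_pos": [6, -6.6, -1.4], "twist": [0, 0, 0], "claw": 1},
    {"delta_pos": [9, -9.9, -2], "twist": [0, 0, 0], "claw": 1},
    {"delta_pos": [11.2, -12.4, -2.3], "twist": [0, 0, 0], "claw": 1},
    {"delta_pos": [11.2, -12.4, -2.3], "twist": [0, 0, 0], "claw": 1},
  ],
)

```text
time: 0.93
eef_pos: [0.4506, 0.2197, 0.2987]
ee_rot: [2.491, 1.91, -0.002]
wrist_force: [-0.1, 0.0, 0.2]
gripper_width: 1.0
```

```bash
cat > w.py <<'E'
from h import *
import sys
from scipy.spatial.transform import Rotation as Ro
def wproj(c,s,X):
    M=np.array(c["mount"]);T=Ro.from_rotvec(s["ee_rot"]).as_matrix()
    p=(T.T@(np.atleast_2d(X)-s["eef_pos"]).T).T; q=(p-M[:3,3])@M[:3,:3]
    th=np.arctan2(np.hypot(q[:,0],q[:,1]),q[:,2]);ph=np.arctan2(q[:,1],q[:,0])
    return np.c_[c["cx"]+c["fx"]*th*np.cos(ph),c["cy"]+c["fy"]*th*np.sin(ph)]
def wray(c,s,u,v,z):
    M=np.array(c["mount"]);T=Ro.from_rotvec(s["ee_rot"]).as_matrix()
    a=(u-c["cx"])/c["fx"];b=(v-c["cy"])/c["fy"];r=np.hypot(a,b)+1e-12
    d=T@M[:3,:3]@np.array([np.sin(r)*a/r,np.sin(r)*b/r,np.cos(r)]);o=T@M[:3,3]+s["eef_pos"]
    return o+d*(z-o[2])/d[2]
E
python3 - <<'E'
from w import *
import pickle
s=robot.read_state();c=robot.camera("wrist");pickle.dump((s,c),open("w.pkl","wb"))
print(s["eef_pos"],s["ee_rot"],s["qd"].round(3))
im=c["image"].copy()
d=np.array([np.cos(np.radians(-14.75)),np.sin(np.radians(-14.75))]);C=np.array([.5445,.199])
for x,z in((-.168,.047),(-.078,.047),(0,.009)):
    p=wproj(c,s,np.r_[C+d*x,z])[0];print(x,p);cv2.drawMarker(im,tuple(int(k) for k in p),(0,0,255),1,10)
cv2.imwrite("pics/w1.png",im)
E
```

```text
[0.45055888 0.21965647 0.29868397] [ 2.49113615e+00  1.91001928e+00 -1.89738272e-03] [ 0.008 -0.003  0.007  0.045  0.027  0.023]
-0.168 [321.92445535 111.00312525]
-0.078 [321.98955198 223.59795877]
0 [321.24925574 278.93032794]
```

View pics/w1.png

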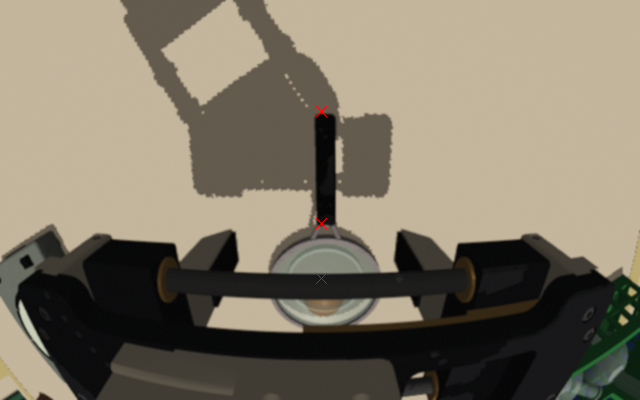

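The wrist view shows the handle from about (325,114) to (325,223), with the dish centre hidden behind the gripper at about (325,280). The predicted marks sit 3–4 px to the left, so I'll refine with a ray cast.

```bash
python3 - <<'E'
from w import *
import pickle
s,c=pickle.load(open("w.pkl","rb"))
g=c["image"].max(2)
def edge(v):
    u=[k for k in range(300,350) if g[v,k]<45]; return np.mean(u),len(u)
P=[];V=[]
for v in range(120,220,5):
    u,n=edge(v);P.append(wray(c,s,u,v,.046)[:2]);V.append(n)
P=np.array(P);print(V);m=P.mean(0);d=np.linalg.svd(P-m)[2][0];d*=np.sign(d[0])
print("line pt",m,"yaw",np.degrees(np.arctan2(d[1],d[0])))
col=g[:,325];vs=[v for v in range(90,235) if col[v]<45];print(vs[0],vs[-1]);a=wray(c,s,325,vs[0],.047)[:2];b=wray(c,s,325,vs[-1],.047)[:2]
print("ends",a,b,np.linalg.norm(a-b));mid=(a+b)/2
print("centre",mid+.123*d,"grip100",mid+d*.023)
y=2*np.arctan2(s["ee_rot"][1],s["ee_rot"][0]);print("tool x yaw",np.degrees(y))
E
```

```text
[20, 20, 21, 20, 20, 19, 19, 19, 19, 19, 19, 19, 19, 19, 19, 19, 19, 18, 18, 17]
line pt [0.4252449  0.23282293] yaw -14.093727925085691
114 223
ends [0.38480977 0.24341058] [0.46919699 0.22136289] 0.08721985228401988
centre [0.54630092 0.20243515] grip100 [0.44931105 0.22678604]
tool x yaw 74.95665325696206
```

Emit:
send_rows(
  increments=[
    {"delta_pos": [-0.1, 0.7, -1], "twist": [0, 0, 0.6], "claw": 1},
    {"delta_pos": [-0.1, 0.7, -3], "twist": [0, 0, 0.6], "claw": 1},
    {"delta_pos": [-0.1, 0.7, -5], "twist": [0, 0, 0.6], "claw": 1},
    {"delta_pos": [-0.1, 0.7, -6], "twist": [0, 0, 0.6], "claw": 1},
    {"delta_pos": [-0.1, 0.7, -6], "twist": [0, 0, 0.6], "claw": 1},
  ],
)

```text
time: 1.4
eef_pos: [0.4465, 0.2292, 0.2364]
ee_rot: [-2.481, -1.926, 0.011]
wrist_force: [-0.1, -0.6, -0.1]
gripper_width: 1.0
```

Emit:
send_rows(
  increments=[
    {"delta_pos": [0.2, -0.2, -0.7], "twist": [0, 0, 0], "claw": 1},
    {"delta_pos": [0.3, -0.3, -1.6], "twist": [0, 0, 0], "claw": 1},
    {"delta_pos": [0.3, -0.3, -2.4], "twist": [0, 0, 0], "claw": 1},
    {"delta_pos": [0.3, -0.3, -3], "twist": [0, 0, 0], "claw": 1},
    {"delta_pos": [0.3, -0.3, -3], "twist": [0, 0, 0], "claw": 1},
  ],
)

```text
time: 1.82
eef_pos: [0.4492, 0.2261, 0.2053]
ee_rot: [-2.48, -1.926, 0.013]
wrist_force: [-0.1, 0.6, 0.8]
gripper_width: 1.001
```

```bash
cat > st.py <<'E'
from w import *
s=robot.read_state();R=Ro.from_rotvec(s["ee_rot"]).as_matrix()
print(s["time"],"pos",s["eef_pos"].round(4),"yaw",np.degrees(np.arctan2(R[1,0],R[0,0])).round(2),"z",R[:,2].round(4),"F",s["wrist_force"].round(1),"T",s["ft_torque"].round(2),"w",round(s["gripper_width"],3),"qd",np.abs(s["qd"]).max().round(3))
p=s["eef_pos"]+R[:,2]*.159;print("grasp pt",p.round(4))
E
python3 st.py
```

```text
1.8167 pos [0.4492 0.2261 0.2053] yaw 75.66 z [-0.0076 -0.004  -1.    ] F [-0.1  0.6  0.8] T [ 0.01  0.02 -0.  ] w 1.001 qd 0.026
grasp pt [0.448  0.2254 0.0463]
```

Emit:
send_rows(
  increments=[
    {"delta_pos": [0, 0, -0.4], "twist": [0.2, -0.4, 0], "claw": 1},
    {"delta_pos": [0, 0, -0.8], "twist": [0.2, -0.4, 0], "claw": 1},
    {"delta_pos": [0, 0, -0.8], "twist": [0.2, -0.4, 0], "claw": 1},
    {"delta_pos": [0, 0, -0.8], "twist": [0.2, -0.4, 0], "claw": 1},
  ],
)

```text
time: 2.15
eef_pos: [0.4491, 0.226, 0.1972]
ee_rot: [-2.481, -1.927, 0.002]
wrist_force: [-0.7, -0.2, -0.6]
gripper_width: 1.001
```

```bash
python3 st.py; python3 - <<'E'
from w import *
s=robot.read_state();c=robot.camera("wrist");cv2.imwrite("pics/w2.png",c["image"])
E
```

```text
2.15 pos [0.4491 0.226  0.1972] yaw 75.65 z [-9.e-04 -6.e-04 -1.e+00] F [-0.7 -0.2 -0.6] T [ 0.01 -0.02  0.02] w 1.001 qd 0.008
grasp pt [0.449  0.2259 0.0382]
```

View pics/w2.png

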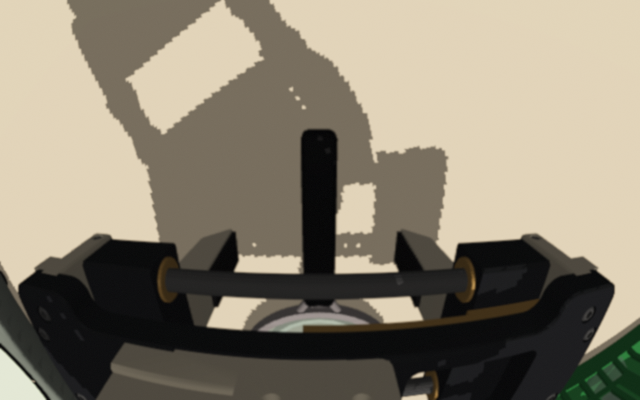

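The handle is at columns 302–337, centred between the fingers (237 and 397) and straight. Closing gently.

Emit:
send_rows(
  increments=[
    {"delta_pos": [0, 0, 0], "twist": [0, 0, 0], "claw": 0.7},
    {"delta_pos": [0, 0, 0], "twist": [0, 0, 0], "claw": 0.5},
    {"delta_pos": [0, 0, 0], "twist": [0, 0, 0], "claw": 0.35},
    {"delta_pos": [0, 0, 0], "twist": [0, 0, 0], "claw": 0.28},
    {"delta_pos": [0, 0, 0], "twist": [0, 0, 0], "claw": 0.25},
  ],
  newtons=5,
)

```text
time: 2.62
eef_pos: [0.4492, 0.2261, 0.1974]
ee_rot: [2.481, 1.927, -0.001]
wrist_force: [0.4, 0.7, -0.7]
gripper_width: 0.685
```

Emit:
send_rows(
  increments=[
    {"delta_pos": [0, 0, 0], "twist": [0, 0, 0], "claw": 0.23},
    {"delta_pos": [0, 0, 0], "twist": [0, 0, 0], "claw": 0.21},
    {"delta_pos": [0, 0, 0], "twist": [0, 0, 0], "claw": 0.19},
    {"delta_pos": [0, 0, 0], "twist": [0, 0, 0], "claw": 0.17},
    {"delta_pos": [0, 0, 0], "twist": [0, 0, 0], "claw": 0.15},
  ],
  newtons=5,
)

```text
time: 3.03
eef_pos: [0.4492, 0.226, 0.1974]
ee_rot: [2.481, 1.927, -0.001]
wrist_force: [0.3, 1.2, -1.1]
gripper_width: 0.322
```

Emit:
send_rows(
  increments=[
    {"delta_pos": [0, 0, 0], "twist": [0, 0, 0], "claw": 0.1},
    {"delta_pos": [0, 0, 0], "twist": [0, 0, 0], "claw": 0.05},
    {"delta_pos": [0, 0, 0], "twist": [0, 0, 0], "claw": 0},
    {"delta_pos": [0, 0, 0], "twist": [0, 0, 0], "claw": 0},
    {"delta_pos": [0, 0, 0], "twist": [0, 0, 0], "claw": 0},
  ],
  newtons=30,
)

```text
time: 3.45
eef_pos: [0.4493, 0.2261, 0.1974]
ee_rot: [2.481, 1.927, -0.001]
wrist_force: [-0.6, 0.7, -1.0]
gripper_width: 0.17
```

Emit:
send_rows(
  increments=[
    {"delta_pos": [0, 0, 0], "twist": [0, 0, 0], "claw": 0},
    {"delta_pos": [0, 0, 0], "twist": [0, 0, 0], "claw": 0},
    {"delta_pos": [0, 0, 0], "twist": [0, 0, 0], "claw": 0},
  ],
  newtons=60,
)

```text
time: 3.7
eef_pos: [0.4493, 0.2261, 0.1974]
ee_rot: [2.481, 1.927, -0.0]
wrist_force: [0.5, 0.9, 0.5]
gripper_width: 0.172
```

```bash
python3 st.py
```

```text
3.7 pos [0.4493 0.2261 0.1974] yaw 75.66 z [-1.e-04 -2.e-04 -1.e+00] F [0.5 0.9 0.5] T [ 0.11 -0.02  0.12] w 0.172 qd 0.002
grasp pt [0.4493 0.2261 0.0384]
```

Gripped at 15.8 mm. Lifting gently, with a check for sagging.

Emit:
send_rows(
  increments=[
    {"delta_pos": [0, 0, 0.1], "twist": [0, 0, 0], "claw": 0},
    {"delta_pos": [0, 0, 0.3], "twist": [0, 0, 0], "claw": 0},
    {"delta_pos": [0, 0, 0.6], "twist": [0, 0, 0], "claw": 0},
    {"delta_pos": [0, 0, 1.0], "twist": [0, 0, 0], "claw": 0},
    {"delta_pos": [0, 0, 1.4], "twist": [0, 0, 0], "claw": 0},
  ],
)

```text
time: 4.12
eef_pos: [0.4491, 0.2261, 0.2117]
ee_rot: [-2.481, -1.927, 0.002]
wrist_force: [-0.0, -0.0, -2.9]
gripper_width: 0.167
```

Emit:
send_rows(
  increments=[
    {"delta_pos": [0, 0, 0.5], "twist": [0, 0, 0], "claw": 0},
    {"delta_pos": [0, 0, 0.9], "twist": [0, 0, 0], "claw": 0},
    {"delta_pos": [0, 0, 1.2], "twist": [0, 0, 0], "claw": 0},
    {"delta_pos": [0, 0, 1.4], "twist": [0, 0, 0], "claw": 0},
    {"delta_pos": [0, 0, 1.4], "twist": [0, 0, 0], "claw": 0},
  ],
)

```text
time: 4.53
eef_pos: [0.4492, 0.2261, 0.2262]
ee_rot: [2.481, 1.927, -0.0]
wrist_force: [0.5, 0.7, -3.3]
gripper_width: 0.167
```

```bash
python3 st.py; cat > look.py <<'E'
from w import *
import sys
cx,cy=float(sys.argv[1]),float(sys.argv[2]);zu=float(sys.argv[3]);tag=sys.argv[4]
out=[]
for n in("top","scene"):
    c=robot.camera(n);R=np.array(c["R"]);t=np.array(c["t"])
    q=R@np.array([cx,cy,zu+.02])+t;u,v=int(c["cx"]+c["fx"]*q[0]/q[2]),int(c["cy"]+c["fy"]*q[1]/q[2])
    i=c["image"].astype(int);m=np.zeros(i.shape[:2],bool);k=24;m[v-k:v+k,u-k:u+k]=((i[...,2]-i[...,0])>(38 if n=="top" else 30))[v-k:v+k,u-k:u+k]
    P=cloud(c)
    nn,l,st,ce=cv2.connectedComponentsWithStats(m.astype(np.uint8))
    if nn>1:
        j=1+np.argmax(st[1:,4]);print(n,"ball px",ce[j].round(1),st[j,4],ray(c,*ce[j],zu+.029).round(4))
    if n=="top": 
        w=(P[...,2]>zu+.010)&(P[...,2]<zu+.032)&(np.hypot(P[...,0]-cx,P[...,1]-cy)<.062)&(np.hypot(P[...,0]-cx,P[...,1]-cy)>.045)
        A=np.c_[P[w][:,:2]-[cx,cy],np.ones(w.sum())];
        if w.sum()>20:
            co=np.linalg.lstsq(A,P[w][:,2],rcond=None)[0];print("rim plane slope deg",np.degrees(co[:2]).round(2),"z",co[2].round(4),w.sum())
    x0=min(max(u-90,0),460);y0=min(max(v-70,0),260)
    out.append(cv2.resize(c["image"][y0:y0+140,x0:x0+180],None,fx=2.2,fy=2.2))
cv2.imwrite(f"pics/{tag}.png",np.hstack(out))
E
python3 look.py .546 .201 .028 lift1
```

```text
4.5333 pos [0.4492 0.2261 0.2262] yaw 75.65 z [-1.e-04 -2.e-04 -1.e+00] F [ 0.5  0.7 -3.3] T [0.11 0.26 0.01] w 0.167 qd 0.013
grasp pt [0.4492 0.2261 0.0672]
top ball px [174.8 204.6] 160 [0.5505 0.2027 0.057 ]
rim plane slope deg [-0.22 -0.02] z 0.0483 773
scene ball px [416.7 274.3] 250 [0.5509 0.1996 0.057 ]
```

View pics/lift1.png

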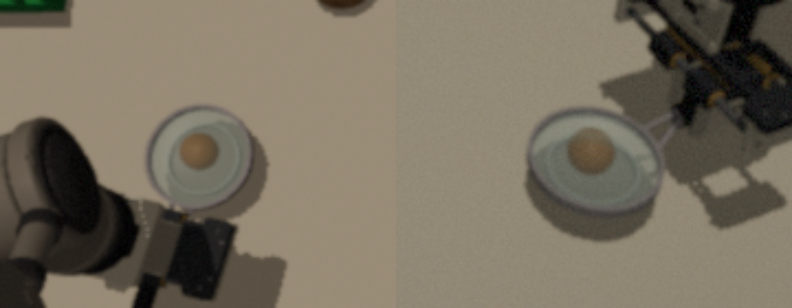

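The dish is level and the ball is in the middle, with no sag. Lifting to carry height.

Emit:
send_rows(
  increments=[
    {"delta_pos": [0, 0, 0.1], "twist": [0, 0, 0], "claw": 0},
    {"delta_pos": [0, 0, 0.3], "twist": [0, 0, 0], "claw": 0},
    {"delta_pos": [0, 0, 0.6], "twist": [0, 0, 0], "claw": 0},
    {"delta_pos": [0, 0, 1.0], "twist": [0, 0, 0], "claw": 0},
    {"delta_pos": [0, 0, 1.5], "twist": [0, 0, 0], "claw": 0},
  ],
)

```text
time: 5.05
eef_pos: [0.449, 0.226, 0.2409]
ee_rot: [-2.481, -1.926, 0.002]
wrist_force: [-0.2, -1.1, -3.4]
gripper_width: 0.174
```

Emit:
send_rows(
  increments=[
    {"delta_pos": [0, 0, 0.7], "twist": [0, 0, 0], "claw": 0},
    {"delta_pos": [0, 0, 1.2], "twist": [0, 0, 0], "claw": 0},
    {"delta_pos": [0, 0, 1.7], "twist": [0, 0, 0], "claw": 0},
    {"delta_pos": [0, 0, 2.2], "twist": [0, 0, 0], "claw": 0},
    {"delta_pos": [0, 0, 2.7], "twist": [0, 0, 0], "claw": 0},
  ],
)

```text
time: 5.47
eef_pos: [0.449, 0.226, 0.2686]
ee_rot: [-2.481, -1.926, 0.002]
wrist_force: [0.4, -0.1, -3.0]
gripper_width: 0.168
```

Emit:
send_rows(
  increments=[
    {"delta_pos": [0, 0, 0.6], "twist": [0, 0, 0], "claw": 0},
    {"delta_pos": [0, 0, 1.0], "twist": [0, 0, 0], "claw": 0},
    {"delta_pos": [0, 0, 1.3], "twist": [0, 0, 0], "claw": 0},
    {"delta_pos": [0, 0, 1.5], "twist": [0, 0, 0], "claw": 0},
    {"delta_pos": [0, 0, 1.5], "twist": [0, 0, 0], "claw": 0},
  ],
)

```text
time: 5.88
eef_pos: [0.449, 0.2261, 0.2839]
ee_rot: [-2.481, -1.927, 0.001]
wrist_force: [1.8, 0.6, -3.1]
gripper_width: 0.168
```

Emit:
send_rows(
  increments=[
    {"delta_pos": [0, -0.1, 0], "twist": [0, 0, 0], "claw": 0},
    {"delta_pos": [0, -0.3, 0], "twist": [0, 0, 0.1], "claw": 0},
    {"delta_pos": [0, -0.6, 0], "twist": [0, 0, 0.25], "claw": 0},
    {"delta_pos": [0, -1.0, 0], "twist": [0, 0, 0.45], "claw": 0},
    {"delta_pos": [0, -1.5, 0], "twist": [0, 0, 0.65], "claw": 0},
  ],
)

```text
time: 6.3
eef_pos: [0.449, 0.2107, 0.2838]
ee_rot: [-2.47, -1.941, 0.002]
wrist_force: [-0.3, 0.1, -3.1]
gripper_width: 0.174
```

Emit:
send_rows(
  increments=[
    {"delta_pos": [0, -0.8, 0], "twist": [0, 0, 0.35], "claw": 0},
    {"delta_pos": [0, -1.5, 0], "twist": [0, 0, 0.65], "claw": 0},
    {"delta_pos": [0, -2.3, 0], "twist": [0, 0, 1.0], "claw": 0},
    {"delta_pos": [0, -3.2, 0], "twist": [0, 0, 1.4], "claw": 0},
    {"delta_pos": [0, -4.2, 0], "twist": [0, 0, 1.85], "claw": 0},
  ],
)

```text
time: 6.72
eef_pos: [0.449, 0.1677, 0.2838]
ee_rot: [-2.438, -1.981, 0.002]
wrist_force: [-0.8, -0.5, -3.5]
gripper_width: 0.17
```

```bash
python3 st.py
```

```text
6.7167 pos [0.449  0.1677 0.2838] yaw 78.21 z [-9.e-04 -5.e-04 -1.e+00] F [-0.8 -0.5 -3.5] T [ 0.1   0.26 -0.05] w 0.17 qd 0.343
grasp pt [0.4488 0.1676 0.1248]
```

Tracking is tight with no lag, so I'm continuing at cruise speed.

Emit:
send_rows(
  increments=[
    {"delta_pos": [0, -1, 0], "twist": [0, 0, 0.45], "claw": 0},
    {"delta_pos": [0, -2, 0], "twist": [0, 0, 0.9], "claw": 0},
    {"delta_pos": [0, -3, 0], "twist": [0, 0, 1.3], "claw": 0},
    {"delta_pos": [0.05, -4, 0], "twist": [0, 0, 1.75], "claw": 0},
    {"delta_pos": [0.05, -5, 0], "twist": [0, 0, 2.2], "claw": 0},
  ],
)

```text
time: 7.13
eef_pos: [0.4494, 0.1166, 0.2839]
ee_rot: [2.399, 2.028, -0.002]
wrist_force: [-0.3, -0.4, -2.9]
gripper_width: 0.166
```

Emit:
send_rows(
  increments=[
    {"delta_pos": [0, -1, 0], "twist": [0, 0, 0.45], "claw": 0},
    {"delta_pos": [0, -2, 0], "twist": [0, 0, 0.9], "claw": 0},
    {"delta_pos": [0, -3, 0], "twist": [0, 0, 1.3], "claw": 0},
    {"delta_pos": [0.05, -4, 0], "twist": [0, 0, 1.75], "claw": 0},
    {"delta_pos": [0.05, -5, 0], "twist": [0, 0, 2.2], "claw": 0},
  ],
)

```text
time: 7.55
eef_pos: [0.4498, 0.0654, 0.284]
ee_rot: [2.359, 2.074, -0.001]
wrist_force: [0.9, -0.2, -3.7]
gripper_width: 0.167
```

Emit:
send_rows(
  increments=[
    {"delta_pos": [0, -1, 0], "twist": [0, 0, 0.45], "claw": 0},
    {"delta_pos": [0, -2, 0], "twist": [0, 0, 0.9], "claw": 0},
    {"delta_pos": [0, -3, 0], "twist": [0, 0, 1.3], "claw": 0},
    {"delta_pos": [0.05, -4, 0], "twist": [0, 0, 1.75], "claw": 0},
    {"delta_pos": [0.05, -5, 0], "twist": [0, 0, 2.2], "claw": 0},
  ],
)

```text
time: 7.97
eef_pos: [0.4501, 0.0143, 0.2841]
ee_rot: [2.318, 2.119, -0.002]
wrist_force: [0.4, -0.7, -3.0]
gripper_width: 0.17
```

```bash
python3 st.py
```

```text
7.9667 pos [0.4501 0.0143 0.2841] yaw 84.87 z [-3.0e-04 -1.1e-03 -1.0e+00] F [ 0.4 -0.7 -3. ] T [0.06 0.25 0.05] w 0.17 qd 0.359
grasp pt [0.45   0.0141 0.1251]
```

Emit:
send_rows(
  increments=[
    {"delta_pos": [0, -1, 0], "twist": [0, 0, 0.45], "claw": 0},
    {"delta_pos": [0, -2, 0], "twist": [0, 0, 0.9], "claw": 0},
    {"delta_pos": [0, -3, 0], "twist": [0, 0, 1.3], "claw": 0},
    {"delta_pos": [0.05, -4, 0], "twist": [0, 0, 1.75], "claw": 0},
    {"delta_pos": [0.05, -5, 0], "twist": [0, 0, 2.2], "claw": 0},
  ],
)

```text
time: 8.38
eef_pos: [0.4503, -0.0368, 0.2841]
ee_rot: [2.276, 2.164, -0.002]
wrist_force: [0.1, 0.2, -2.4]
gripper_width: 0.17
```

Emit:
send_rows(
  increments=[
    {"delta_pos": [0, -1, 0], "twist": [0, 0, 0.45], "claw": 0},
    {"delta_pos": [0, -2, 0], "twist": [0, 0, 0.9], "claw": 0},
    {"delta_pos": [0, -3, 0], "twist": [0, 0, 1.3], "claw": 0},
    {"delta_pos": [0.05, -4, 0], "twist": [0, 0, 1.75], "claw": 0},
    {"delta_pos": [0.05, -5, 0], "twist": [0, 0, 2.2], "claw": 0},
  ],
)

```text
time: 8.8
eef_pos: [0.4505, -0.0879, 0.2842]
ee_rot: [2.234, 2.207, -0.002]
wrist_force: [-0.3, 1.4, -2.5]
gripper_width: 0.172
```

Emit:
send_rows(
  increments=[
    {"delta_pos": [0, -1, 0], "twist": [0, 0, 0.45], "claw": 0},
    {"delta_pos": [0, -2, 0], "twist": [0, 0, 0.9], "claw": 0},
    {"delta_pos": [0, -3, 0], "twist": [0, 0, 1.3], "claw": 0},
    {"delta_pos": [0.05, -4, 0], "twist": [0, 0, 1.75], "claw": 0},
    {"delta_pos": [0.05, -5, 0], "twist": [0, 0, 2.2], "claw": 0},
  ],
)

```text
time: 9.22
eef_pos: [0.4506, -0.139, 0.2843]
ee_rot: [2.19, 2.25, -0.002]
wrist_force: [0.3, 0.0, -3.0]
gripper_width: 0.166
```

```bash
python3 st.py
```

```text
9.2167 pos [ 0.4506 -0.139   0.2843] yaw 91.53 z [ 0.     -0.0021 -1.    ] F [ 0.3  0.  -3. ] T [ 0.01  0.31 -0.03] w 0.166 qd 0.325
grasp pt [ 0.4506 -0.1393  0.1253]
```

Emit:
send_rows(
  increments=[
    {"delta_pos": [0.03, -1, 0], "twist": [0, 0, 0.47], "claw": 0},
    {"delta_pos": [0.06, -1.95, 0], "twist": [0, 0, 0.9], "claw": 0},
    {"delta_pos": [0.08, -2.85, 0], "twist": [0, 0, 1.35], "claw": 0},
    {"delta_pos": [0.1, -3.7, 0], "twist": [0, 0, 1.75], "claw": 0},
    {"delta_pos": [0.12, -4.5, 0], "twist": [0, 0, 2.1], "claw": 0},
  ],
)

```text
time: 9.63
eef_pos: [0.4515, -0.185, 0.2844]
ee_rot: [2.148, 2.29, -0.003]
wrist_force: [0.1, -0.2, -2.6]
gripper_width: 0.171
```

Emit:
send_rows(
  increments=[
    {"delta_pos": [0.02, -0.75, 0], "twist": [0, 0, 0.35], "claw": 0},
    {"delta_pos": [0.04, -1.4, 0], "twist": [0, 0, 0.65], "claw": 0},
    {"delta_pos": [0.06, -2.0, 0], "twist": [0, 0, 0.95], "claw": 0},
    {"delta_pos": [0.07, -2.5, 0], "twist": [0, 0, 1.2], "claw": 0},
    {"delta_pos": [0.08, -2.9, 0], "twist": [0, 0, 1.4], "claw": 0},
  ],
)

```text
time: 10.05
eef_pos: [0.4524, -0.2144, 0.2843]
ee_rot: [2.12, 2.316, -0.003]
wrist_force: [0.3, -0.4, -2.8]
gripper_width: 0.167
```

Emit:
send_rows(
  increments=[
    {"delta_pos": [0, -0.35, 0], "twist": [0, 0, 0.15], "claw": 0},
    {"delta_pos": [0, -0.6, 0], "twist": [0, 0, 0.3], "claw": 0},
    {"delta_pos": [0, -0.8, 0], "twist": [0, 0, 0.4], "claw": 0},
    {"delta_pos": [0, -0.95, 0], "twist": [0, 0, 0.45], "claw": 0},
    {"delta_pos": [0, -1.0, 0], "twist": [0, 0, 0.5], "claw": 0},
  ],
)

```text
time: 10.47
eef_pos: [0.4524, -0.2245, 0.2843]
ee_rot: [2.11, 2.326, -0.003]
wrist_force: [-0.6, -0.4, -4.2]
gripper_width: 0.17
```

```bash
python3 st.py; python3 look.py .5525 -.2155 .087 hold1; python3 - <<'E'
from w import *
c=robot.camera("top");P=cloud(c);g=c["image"].max(2)
# dish rim from depth (z 0.1-0.118), bezel/field context
m=(P[...,2]>.098)&(P[...,2]<.120)&(np.hypot(P[...,0]-.5525,P[...,1]+.2155)<.075)&(P[...,0]>.49)
v,u=np.nonzero(m);q=np.array([ray(c,a,b,.108)[:2] for a,b in zip(u,v)],np.float32)
print(len(q),cv2.minEnclosingCircle(q) if len(q) else "")
E
```

```text
10.4667 pos [ 0.4524 -0.2245  0.2843] yaw 95.58 z [ 1.0e-04 -2.3e-03 -1.0e+00] F [-0.6 -0.4 -4.2] T [0.01 0.29 0.  ] w 0.17 qd 0.017
grasp pt [ 0.4524 -0.2249  0.1253]
rim plane slope deg [1.32 1.26] z 0.1051 259
scene ball px [288.1 149. ] 69 [ 0.5511 -0.2311  0.116 ]
363 ((0.5548502802848816, -0.20838701725006104), 0.05450356751680374)
```

View pics/hold1.png

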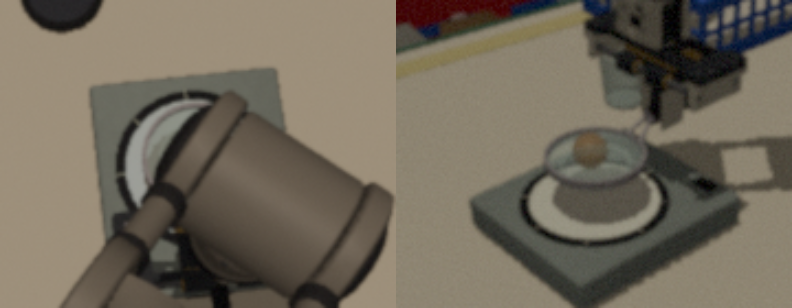

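The scene crop shows the dish over the field with the ball near its middle; the arm hides part of the top view. I'll measure the dish's centre and level from the scene depth.

```bash
cat > rim.py <<'E'
from w import *
import sys
cx,cy,zu=map(float,sys.argv[1:4])
c=robot.camera("scene");P=cloud(c)
r=np.hypot(P[...,0]-cx,P[...,1]-cy)
m=(np.abs(P[...,2]-zu-.018)<.012)&(r<.068)&(r>.044)
p=P[m]
A=np.c_[p[:,:2]-[cx,cy],np.ones(len(p))];co=np.linalg.lstsq(A,p[:,2],rcond=None)[0]
print("n",len(p),"slope deg",np.degrees(co[:2]).round(2),"z",co[2].round(4))
# top rim edge pixels: outermost contour of region above zu+.008 -> plane zu+.024
B=np.c_[2*(p[:,:2]-[cx,cy]),np.ones(len(p))];k=np.linalg.lstsq(B,((p[:,:2]-[cx,cy])**2).sum(1),rcond=None)[0]
print("circle centre",(k[:2]+[cx,cy]).round(4),"r",np.sqrt(k[2]+k[0]**2+k[1]**2).round(4))
i=c["image"].astype(int);q=np.array(c["R"])@[cx,cy,zu+.029]+c["t"];u,v=int(c["cx"]+c["fx"]*q[0]/q[2]),int(c["cy"]+c["fy"]*q[1]/q[2])
sub=(i[...,2]-i[...,0])[v-16:v+16,u-20:u+20];n,l,st,ce=cv2.connectedComponentsWithStats((sub>18).astype(np.uint8));j=1+np.argmax(st[1:,4])
b=st[j];uc=u-20+b[0]+(b[2]-1)/2;vc=v-16+b[1]+(b[3]-1)/2
print("expect px",u,v,"ball bbox centre",uc,vc,"size",b[2:4],"world",ray(c,uc,vc,zu+.029).round(4))
E
python3 rim.py .5525 -.2155 .087; python3 st.py
```

```text
n 541 slope deg [-0.91 -0.88] z 0.1071
circle centre [ 0.554  -0.2122] r 0.0536
expect px 291 151 ball bbox centre 290.5 142.0 size [40 15] world [ 0.528  -0.2553  0.116 ]
10.6667 pos [ 0.4523 -0.2243  0.2843] yaw 95.59 z [ 0.     -0.0022 -1.    ] F [-0.   0.5 -3.1] T [0.05 0.31 0.01] w 0.164 qd 0.001
grasp pt [ 0.4524 -0.2246  0.1253]
```

Top and scene depth give opposite rim slopes of about 1° (top +1.3°, scene -0.9°). That points to view bias, so the dish is level to within about 0.2°. Now holding for over 2 s; the table for the turn is worked out afterwards.

Emit:
send_rows(
  increments=[
    {"delta_pos": [0, 0, 0], "twist": [0, 0, 0], "claw": 0},
    {"delta_pos": [0, 0, 0], "twist": [0, 0, 0], "claw": 0},
    {"delta_pos": [0, 0, 0], "twist": [0, 0, 0], "claw": 0},
    {"delta_pos": [0, 0, 0], "twist": [0, 0, 0], "claw": 0},
    {"delta_pos": [0, 0, 0], "twist": [0, 0, 0], "claw": 0},
  ],
)

```text
time: 11.08
eef_pos: [0.4524, -0.2243, 0.2843]
ee_rot: [2.11, 2.326, -0.002]
wrist_force: [-0.0, -0.0, -2.8]
gripper_width: 0.171
```

Emit:
send_rows(
  increments=[
    {"delta_pos": [0, 0, 0], "twist": [0, 0, 0], "claw": 0},
    {"delta_pos": [0, 0, 0], "twist": [0, 0, 0], "claw": 0},
    {"delta_pos": [0, 0, 0], "twist": [0, 0, 0], "claw": 0},
    {"delta_pos": [0, 0, 0], "twist": [0, 0, 0], "claw": 0},
    {"delta_pos": [0, 0, 0], "twist": [0, 0, 0], "claw": 0},
  ],
)

```text
time: 11.5
eef_pos: [0.4524, -0.2243, 0.2843]
ee_rot: [2.11, 2.326, -0.002]
wrist_force: [-0.7, 0.3, -3.3]
gripper_width: 0.166
```

Emit:
send_rows(
  increments=[
    {"delta_pos": [0, 0, 0], "twist": [0, 0, 0], "claw": 0},
    {"delta_pos": [0, 0, 0], "twist": [0, 0, 0], "claw": 0},
    {"delta_pos": [0, 0, 0], "twist": [0, 0, 0], "claw": 0},
    {"delta_pos": [0, 0, 0], "twist": [0, 0, 0], "claw": 0},
    {"delta_pos": [0, 0, 0], "twist": [0, 0, 0], "claw": 0},
  ],
)

```text
time: 11.92
eef_pos: [0.4524, -0.2243, 0.2843]
ee_rot: [2.11, 2.326, -0.002]
wrist_force: [-0.0, 0.8, -3.5]
gripper_width: 0.168
```

Emit:
send_rows(
  increments=[
    {"delta_pos": [0, 0, 0], "twist": [0, 0, 0], "claw": 0},
    {"delta_pos": [0, 0, 0], "twist": [0, 0, 0], "claw": 0},
    {"delta_pos": [0, 0, 0], "twist": [0, 0, 0], "claw": 0},
    {"delta_pos": [0, 0, 0], "twist": [0, 0, 0], "claw": 0},
    {"delta_pos": [0, 0, 0], "twist": [0, 0, 0], "claw": 0},
  ],
)

```text
time: 12.33
eef_pos: [0.4524, -0.2243, 0.2843]
ee_rot: [2.11, 2.326, -0.002]
wrist_force: [-0.4, 0.6, -3.3]
gripper_width: 0.167
```

Emit:
send_rows(
  increments=[
    {"delta_pos": [0, 0, 0], "twist": [0, 0, 0], "claw": 0},
    {"delta_pos": [0, 0, 0], "twist": [0, 0, 0], "claw": 0},
    {"delta_pos": [0, 0, 0], "twist": [0, 0, 0], "claw": 0},
    {"delta_pos": [0, 0, 0], "twist": [0, 0, 0], "claw": 0},
    {"delta_pos": [0, 0, 0], "twist": [0, 0, 0], "claw": 0},
  ],
)

```text
time: 12.75
eef_pos: [0.4524, -0.2243, 0.2843]
ee_rot: [2.11, 2.326, -0.002]
wrist_force: [-0.4, -0.7, -3.4]
gripper_width: 0.169
```

Emit:
send_rows(
  increments=[
    {"delta_pos": [0, 0, 0], "twist": [0, 0, 0], "claw": 0},
    {"delta_pos": [0, 0, 0], "twist": [0, 0, 0], "claw": 0},
    {"delta_pos": [0, 0, 0], "twist": [0, 0, 0], "claw": 0},
    {"delta_pos": [0, 0, 0], "twist": [0, 0, 0], "claw": 0},
    {"delta_pos": [0, 0, 0], "twist": [0, 0, 0], "claw": 0},
  ],
)

```text
time: 13.17
eef_pos: [0.4524, -0.2243, 0.2843]
ee_rot: [2.11, 2.326, -0.002]
wrist_force: [1.0, -0.4, -2.9]
gripper_width: 0.166
```

```bash
python3 st.py; python3 - <<'E'
import numpy as np
def tab(a0,ph):
    f=lambda a:-10*np.array([np.cos(np.radians(a)),np.sin(np.radians(a))])
    print(a0,[[*(f(a0-p)-f(a0)).round(2).tolist(),-p] for p in ph])
tab(5.6,[.4,1.2,2.4,4,6])
a=-.6
for k in range(8): tab(a,[2,4,6,8,10]); a-=10.2
E
```

```text
13.1667 pos [ 0.4524 -0.2243  0.2843] yaw 95.58 z [ 0.     -0.0022 -1.    ] F [ 1.  -0.4 -2.9] T [ 0.04  0.27 -0.02] w 0.166 qd 0.002
grasp pt [ 0.4524 -0.2246  0.1253]
5.6 [[-0.01, 0.07, -0.4], [-0.02, 0.21, -1.2], [-0.03, 0.42, -2.4], [-0.04, 0.7, -4], [-0.05, 1.05, -6]]
-0.6 [[0.01, 0.35, -2], [0.03, 0.7, -4], [0.07, 1.04, -6], [0.11, 1.39, -8], [0.17, 1.73, -10]]
-10.799999999999999 [[0.07, 0.34, -2], [0.15, 0.68, -4], [0.25, 1.02, -6], [0.36, 1.35, -8], [0.47, 1.68, -10]]
-21.0 [[0.13, 0.32, -2], [0.27, 0.64, -4], [0.43, 0.96, -6], [0.59, 1.26, -8], [0.76, 1.57, -10]]
-31.2 [[0.19, 0.3, -2], [0.38, 0.58, -4], [0.59, 0.87, -6], [0.8, 1.14, -8], [1.03, 1.41, -10]]
-41.4 [[0.24, 0.26, -2], [0.48, 0.51, -4], [0.73, 0.75, -6], [0.99, 0.98, -8], [1.26, 1.2, -10]]
-51.599999999999994 [[0.28, 0.21, -2], [0.56, 0.41, -4], [0.85, 0.61, -6], [1.15, 0.79, -8], [1.46, 0.96, -10]]
-61.8 [[0.31, 0.16, -2], [0.63, 0.31, -4], [0.95, 0.45, -6], [1.27, 0.57, -8], [1.6, 0.69, -10]]
-72.0 [[0.33, 0.1, -2], [0.67, 0.19, -4], [1.01, 0.27, -6], [1.35, 0.34, -8], [1.7, 0.39, -10]]
```

Held still for 2.7 s. Starting the quarter turn.

Emit:
send_rows(
  increments=[
    {"delta_pos": [-0.01, 0.07, 0], "twist": [0, 0, -0.4], "claw": 0},
    {"delta_pos": [-0.02, 0.21, 0], "twist": [0, 0, -1.2], "claw": 0},
    {"delta_pos": [-0.03, 0.42, 0], "twist": [0, 0, -2.4], "claw": 0},
    {"delta_pos": [-0.04, 0.7, 0], "twist": [0, 0, -4], "claw": 0},
    {"delta_pos": [-0.05, 1.05, 0], "twist": [0, 0, -6], "claw": 0},
  ],
)

```text
time: 13.58
eef_pos: [0.4518, -0.2136, 0.2843]
ee_rot: [2.231, 2.21, -0.003]
wrist_force: [0.4, 0.8, -3.2]
gripper_width: 0.173
```

Emit:
send_rows(
  increments=[
    {"delta_pos": [0.01, 0.35, 0], "twist": [0, 0, -2], "claw": 0},
    {"delta_pos": [0.03, 0.7, 0], "twist": [0, 0, -4], "claw": 0},
    {"delta_pos": [0.07, 1.04, 0], "twist": [0, 0, -6], "claw": 0},
    {"delta_pos": [0.11, 1.39, 0], "twist": [0, 0, -8], "claw": 0},
    {"delta_pos": [0.17, 1.73, 0], "twist": [0, 0, -10], "claw": 0},
  ],
)

```text
time: 14.0
eef_pos: [0.4535, -0.1958, 0.2843]
ee_rot: [2.419, 2.003, -0.003]
wrist_force: [-1.1, 0.9, -2.9]
gripper_width: 0.166
```

Emit:
send_rows(
  increments=[
    {"delta_pos": [0.07, 0.34, 0], "twist": [0, 0, -2], "claw": 0},
    {"delta_pos": [0.15, 0.68, 0], "twist": [0, 0, -4], "claw": 0},
    {"delta_pos": [0.25, 1.02, 0], "twist": [0, 0, -6], "claw": 0},
    {"delta_pos": [0.36, 1.35, 0], "twist": [0, 0, -8], "claw": 0},
    {"delta_pos": [0.47, 1.68, 0], "twist": [0, 0, -10], "claw": 0},
  ],
)

```text
time: 14.42
eef_pos: [0.4582, -0.1786, 0.2843]
ee_rot: [2.587, 1.781, -0.003]
wrist_force: [-0.4, -0.3, -4.5]
gripper_width: 0.168
```

```bash
cat >> st.py <<'E'
y=np.arctan2(R[1,0],R[0,0])-np.pi/2;print("dish yaw",np.degrees(y).round(2),"centre",(p[:2]+.1*np.array([np.cos(y),np.sin(y)])).round(4))
E
python3 st.py
```

```text
14.4167 pos [ 0.4582 -0.1786  0.2843] yaw 69.1 z [-0.0011 -0.0014 -1.    ] F [-0.4 -0.3 -4.5] T [ 0.11  0.26 -0.  ] w 0.168 qd 0.5
grasp pt [ 0.458  -0.1789  0.1253]
dish yaw -20.9 centre [ 0.5514 -0.2145]
```

Tracking well; centre unchanged, dish yaw -20.9°, as planned.

Emit:
send_rows(
  increments=[
    {"delta_pos": [0.13, 0.32, 0], "twist": [0, 0, -2], "claw": 0},
    {"delta_pos": [0.27, 0.64, 0], "twist": [0, 0, -4], "claw": 0},
    {"delta_pos": [0.43, 0.96, 0], "twist": [0, 0, -6], "claw": 0},
    {"delta_pos": [0.59, 1.26, 0], "twist": [0, 0, -8], "claw": 0},
    {"delta_pos": [0.76, 1.57, 0], "twist": [0, 0, -10], "claw": 0},
  ],
)

```text
time: 14.83
eef_pos: [0.4658, -0.1626, 0.2843]
ee_rot: [2.735, 1.545, -0.003]
wrist_force: [0.1, 0.3, -3.3]
gripper_width: 0.17
```

Emit:
send_rows(
  increments=[
    {"delta_pos": [0.19, 0.3, 0], "twist": [0, 0, -2], "claw": 0},
    {"delta_pos": [0.38, 0.58, 0], "twist": [0, 0, -4], "claw": 0},
    {"delta_pos": [0.59, 0.87, 0], "twist": [0, 0, -6], "claw": 0},
    {"delta_pos": [0.8, 1.14, 0], "twist": [0, 0, -8], "claw": 0},
    {"delta_pos": [1.03, 1.41, 0], "twist": [0, 0, -10], "claw": 0},
  ],
)

```text
time: 15.25
eef_pos: [0.4761, -0.148, 0.2843]
ee_rot: [-2.861, -1.297, 0.002]
wrist_force: [-1.1, -0.2, -2.1]
gripper_width: 0.168
```

Emit:
send_rows(
  increments=[
    {"delta_pos": [0.24, 0.26, 0], "twist": [0, 0, -2], "claw": 0},
    {"delta_pos": [0.48, 0.51, 0], "twist": [0, 0, -4], "claw": 0},
    {"delta_pos": [0.73, 0.75, 0], "twist": [0, 0, -6], "claw": 0},
    {"delta_pos": [0.99, 0.98, 0], "twist": [0, 0, -8], "claw": 0},
    {"delta_pos": [1.26, 1.2, 0], "twist": [0, 0, -10], "claw": 0},
  ],
)

```text
time: 15.67
eef_pos: [0.4888, -0.1356, 0.2843]
ee_rot: [-2.964, -1.038, 0.002]
wrist_force: [0.6, 1.4, -2.9]
gripper_width: 0.168
```

Emit:
send_rows(
  increments=[
    {"delta_pos": [0.28, 0.21, 0], "twist": [0, 0, -2], "claw": 0},
    {"delta_pos": [0.56, 0.41, 0], "twist": [0, 0, -4], "claw": 0},
    {"delta_pos": [0.85, 0.61, 0], "twist": [0, 0, -6], "claw": 0},
    {"delta_pos": [1.15, 0.79, 0], "twist": [0, 0, -8], "claw": 0},
    {"delta_pos": [1.46, 0.96, 0], "twist": [0, 0, -10], "claw": 0},
  ],
)

```text
time: 16.08
eef_pos: [0.5034, -0.1257, 0.2843]
ee_rot: [-3.044, -0.77, 0.002]
wrist_force: [-0.4, 0.6, -3.7]
gripper_width: 0.169
```

Emit:
send_rows(
  increments=[
    {"delta_pos": [0.31, 0.16, 0], "twist": [0, 0, -2], "claw": 0},
    {"delta_pos": [0.63, 0.31, 0], "twist": [0, 0, -4], "claw": 0},
    {"delta_pos": [0.95, 0.45, 0], "twist": [0, 0, -6], "claw": 0},
    {"delta_pos": [1.27, 0.57, 0], "twist": [0, 0, -8], "claw": 0},
    {"delta_pos": [1.6, 0.69, 0], "twist": [0, 0, -10], "claw": 0},
  ],
)

```text
time: 16.5
eef_pos: [0.5196, -0.1184, 0.2842]
ee_rot: [-3.1, -0.497, 0.002]
wrist_force: [-0.1, -0.2, -3.0]
gripper_width: 0.166
```

```bash
python3 st.py; python3 - <<'E'
import numpy as np
from h import robot
def tab(a0,ph):
    f=lambda a:-10*np.array([np.cos(np.radians(a)),np.sin(np.radians(a))])
    print(a0,[[*(f(a0-p)-f(a0)).round(2).tolist(),-p] for p in ph])
tab(-72,[1.9,3.6,5.1,6.4,7.5]); tab(-79.6,[1,2,3,4,5])
E
```

```text
16.5 pos [ 0.5196 -0.1184  0.2842] yaw 18.23 z [-0.0013  0.002  -1.    ] F [-0.1 -0.2 -3. ] T [0.18 0.16 0.01] w 0.166 qd 0.468
grasp pt [ 0.5194 -0.1181  0.1252]
dish yaw -71.77 centre [ 0.5506 -0.2131]
-72 [[0.32, 0.1, -1.9], [0.6, 0.18, -3.6], [0.86, 0.24, -5.1], [1.08, 0.29, -6.4], [1.27, 0.32, -7.5]]
-79.6 [[0.17, 0.03, -1], [0.34, 0.06, -2], [0.52, 0.08, -3], [0.69, 0.1, -4], [0.86, 0.12, -5]]
```

Emit:
send_rows(
  increments=[
    {"delta_pos": [0.33, 0.08, 0], "twist": [0, 0, -1.9], "claw": 0},
    {"delta_pos": [0.63, 0.14, 0], "twist": [0, 0, -3.6], "claw": 0},
    {"delta_pos": [0.91, 0.18, 0], "twist": [0, 0, -5.1], "claw": 0},
    {"delta_pos": [1.15, 0.21, 0], "twist": [0, 0, -6.4], "claw": 0},
    {"delta_pos": [1.35, 0.22, 0], "twist": [0, 0, -7.5], "claw": 0},
  ],
)

```text
time: 16.92
eef_pos: [0.5332, -0.116, 0.2842]
ee_rot: [-3.126, -0.29, 0.001]
wrist_force: [1.1, -0.4, -3.5]
gripper_width: 0.17
```

Emit:
send_rows(
  increments=[
    {"delta_pos": [0.17, 0.01, 0], "twist": [0, 0, -0.9], "claw": 0},
    {"delta_pos": [0.32, 0.01, 0], "twist": [0, 0, -1.7], "claw": 0},
    {"delta_pos": [0.46, 0.01, 0], "twist": [0, 0, -2.4], "claw": 0},
    {"delta_pos": [0.58, 0, 0], "twist": [0, 0, -3.0], "claw": 0},
    {"delta_pos": [0.68, 0, 0], "twist": [0, 0, -3.5], "claw": 0},
  ],
)

```text
time: 17.33
eef_pos: [0.5401, -0.116, 0.2841]
ee_rot: [-3.133, -0.193, 0.001]
wrist_force: [-0.2, -0.5, -3.3]
gripper_width: 0.172
```

Emit:
send_rows(
  increments=[
    {"delta_pos": [0.09, 0, 0], "twist": [0, 0, -0.4], "claw": 0},
    {"delta_pos": [0.17, -0.01, 0], "twist": [0, 0, -0.7], "claw": 0},
    {"delta_pos": [0.23, -0.01, 0], "twist": [-0.05, -0.05, -1.0], "claw": 0},
    {"delta_pos": [0.26, -0.02, 0], "twist": [-0.1, -0.1, -1.2], "claw": 0},
    {"delta_pos": [0.26, -0.02, 0], "twist": [-0.1, -0.1, -1.2], "claw": 0},
  ],
)

```text
time: 17.75
eef_pos: [0.5428, -0.1162, 0.2842]
ee_rot: [-3.137, -0.16, -0.002]
wrist_force: [-0.3, -0.0, -3.4]
gripper_width: 0.168
```

```bash
python3 st.py
```

```text
17.75 pos [ 0.5428 -0.1162  0.2842] yaw 5.84 z [ 1.1e-03  7.0e-04 -1.0e+00] F [-0.3 -0.  -3.4] T [ 0.2   0.13 -0.01] w 0.168 qd 0.006
grasp pt [ 0.5429 -0.1161  0.1252]
dish yaw -84.16 centre [ 0.5531 -0.2156]
```

Settled. Holding a moment, then verifying.

Emit:
send_rows(
  increments=[
    {"delta_pos": [0, 0, 0], "twist": [0, 0, -0.2], "claw": 0},
    {"delta_pos": [0, 0, 0], "twist": [0, 0, -0.2], "claw": 0},
    {"delta_pos": [0, 0, 0], "twist": [0, 0, -0.2], "claw": 0},
    {"delta_pos": [0, 0, 0], "twist": [0, 0, -0.2], "claw": 0},
    {"delta_pos": [0, 0, 0], "twist": [0, 0, -0.2], "claw": 0},
  ],
)

```text
time: 18.17
eef_pos: [0.5427, -0.1162, 0.2842]
ee_rot: [-3.137, -0.155, -0.002]
wrist_force: [-0.6, -0.2, -2.4]
gripper_width: 0.172
```

Emit:
send_rows(
  increments=[
    {"delta_pos": [0, 0, 0], "twist": [0, 0, 0], "claw": 0},
    {"delta_pos": [0, 0, 0], "twist": [0, 0, 0], "claw": 0},
    {"delta_pos": [0, 0, 0], "twist": [0, 0, 0], "claw": 0},
    {"delta_pos": [0, 0, 0], "twist": [0, 0, 0], "claw": 0},
    {"delta_pos": [0, 0, 0], "twist": [0, 0, 0], "claw": 0},
  ],
)

```text
time: 18.58
eef_pos: [0.5427, -0.1162, 0.2842]
ee_rot: [-3.137, -0.154, -0.002]
wrist_force: [-0.3, -0.3, -3.9]
gripper_width: 0.168
```

Emit:
send_rows(
  increments=[
    {"delta_pos": [0, 0, 0], "twist": [0, 0, 0], "claw": 0},
    {"delta_pos": [0, 0, 0], "twist": [0, 0, 0], "claw": 0},
    {"delta_pos": [0, 0, 0], "twist": [0, 0, 0], "claw": 0},
    {"delta_pos": [0, 0, 0], "twist": [0, 0, 0], "claw": 0},
    {"delta_pos": [0, 0, 0], "twist": [0, 0, 0], "claw": 0},
  ],
)

```text
time: 19.0
eef_pos: [0.5427, -0.1162, 0.2842]
ee_rot: [-3.137, -0.155, -0.002]
wrist_force: [0.5, 0.3, -3.5]
gripper_width: 0.167
```

```bash
python3 look.py .5525 -.2155 .087 end; python3 rim.py .5525 -.2155 .087; python3 st.py
```

```text
top ball px [358.2 196.6] 203 [ 0.5523 -0.2205  0.116 ]
rim plane slope deg [-0.18  0.44] z 0.1063 595
scene ball px [301.3 138.6] 38 [ 0.4965 -0.2532  0.116 ]
n 245 slope deg [0.29 0.49] z 0.1061
circle centre [ 0.557  -0.2116] r 0.0522
expect px 291 151 ball bbox centre 281.5 141.5 size [22 14] world [ 0.5448 -0.2709  0.116 ]
19.15 pos [ 0.5427 -0.1162  0.2842] yaw 5.64 z [ 1.1e-03  7.0e-04 -1.0e+00] F [ 0.1 -0.2 -2.7] T [0.22 0.1  0.03] w 0.171 qd 0.003
grasp pt [ 0.5429 -0.1161  0.1252]
dish yaw -84.36 centre [ 0.5527 -0.2156]
```

View pics/end.png

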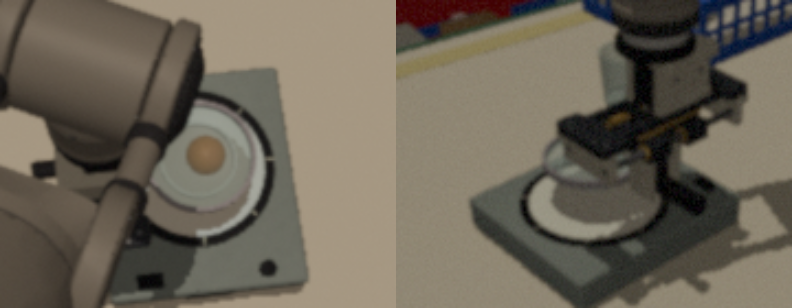

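The top crop shows the ball in the middle of the dish, inside the bezel, with the handle parallel to the front edge. In the scene crop the gripper hides the ball, so its ball readings are discarded.

```bash
python3 -c "
from h import robot
print(robot.close_job())"
```

```text
the job is handed in; nothing more can be done
None
```

I handed the job in at about 19 s of the 54 s. The dish is still gripped at 60 N, level and at rest over the lit field, with its handle parallel to the viewer's front edge.

**What I did:**
- I gripped the dish by its handle and lifted it about 8.7 cm.
- I carried it smoothly to the viewer and held it still for about 2.7 s, 39 mm above the field, with the handle at right angles to the front edge.
- I then turned it 90° clockwise about the field's centre.

**Last checks:**
- **Position and angle:** from the arm's pose and the grip position measured before lifting, the dish centre is at (0.5527, -0.2156). The field was measured at about (0.5525, -0.2155). Dish yaw is -84.4°, against a viewer yaw of 5.6°.
- **Level:** tool tilt is under 0.1°, and the rim slopes measured from depth are within 0.5°.
- **Ball:** in the top view it is about 5 mm from the computed dish centre, within my measuring error plus its starting offset.
- **Forces:** the wrist readings stayed near 3 to 4.5 N, the weight being carried.

**Checks that disagreed or failed:**
- **Rim slope at the hold:** the top view gave about +1.3° and the scene view about -0.9°. I put this down to view bias, as the tool pose was level.
- **Circle fits:** rim circle fits from depth placed the dish centre 3 to 7 mm away at the hold and 4 to 6 mm away at the end. They were partly hidden, so I trusted the arm's pose instead.
- **Scene ball readings:** the ones taken over the viewer were unusable. In the final view the gripper hid the ball, so its end position rests on the top view alone.
- **Bystanders:** I did not re-measure the flask, beaker or analyser at the end. The path was planned clear of them.

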